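# Spring and pressure plate onto the stone-holding jig

## Task

Thread the tall coil spring, end with the bent-in tang down, over the post of the jig until it sits fully home on the flange, twisting it slightly if it catches. Then free the plywood plate that is stuck crosswise in the shallow tray: turn it straight along the tray while it still lies on the tray floor, lift it out, and lower it over the post so that it rests level on top of the spring with its length along the jig's base board. Leave the short spring, the stones and the other things on the bench where they are.

Things in the scene. Friction and masses are not known exactly. Their poses are not given: they have to be found in the camera images.
- jig: Fixed jig on the bench: a plywood base board 200 (x) x 110 (y) x 18 mm. Origin: centre of the underside; x along its length, z up. A metal post stands on it 45 mm from the centre towards -x, a stone lies on it at its +x end.
- post_foot (a point): Point on the post's axis on top of the flange (dark steel disc, 44 mm across, 4 mm thick), 22 mm above the bench; axes as the jig's. The spring stands home on it. The aluminium post is a cross in section: four ribs along the jig's +x, -x, +y, -y, each 4 mm thick, reaching 9 mm from the axis; between them four open flutes, mid-flute at 45 degrees to the jig's x.
- post_top (a point): Top of the post, on its axis, 85.5 mm above post_foot: a bare round nose of 7 mm diameter. The ribs end below it: full width (18 mm over two ribs) up to 76 mm above post_foot, then 14 mm over two ribs up to 79 mm.
- spring: The tall steel compression spring, standing on the bench: 60 mm high, 29.6 mm outside diameter, 21 mm bore, 4 mm wire, about 90 g; rigid here (nothing compresses it). Origin: centre of its underside, z up its axis; +x points at the tang (see spring_tang).
- spring_tang (a point): Inner tip of the spring's tang: a straight wire end, 3.2 mm thick, bent inwards along the spring's +x, 2 mm above its underside, ending 5.5 mm from the spring's axis. It can only go down in one of the post's flutes: within about 10 degrees of mid-flute it passes freely; on a rib it catches, and the spring must be twisted, by at most 45 degrees.
- plate: Plain plywood pressure plate, 150 (x) x 50 (y) x 15 mm, with a 22 mm through hole at its centre, about 80 g, same either way round. Origin: centre of its underside, z up. It starts flat on the tray floor, about 41 degrees askew (anticlockwise from the tray's x, seen from above), two diagonal corners caught under the rims. Resting on the spring, its underside is 60 mm above post_foot.
- tray: Fixed shallow wooden tray, open above. Origin: centre of the underside; x along its length, z up. Inside 176 (x) x 140 (y) mm, walls 5 mm thick, 28 mm high, floor 6 mm thick. Along both long walls (+y and -y) a rim 4 mm thick turns inwards by 10 mm at the top, leaving 18 mm between floor and rim and an opening 120 mm wide.
- short_spring: Bystander: a shorter, wider steel spring, 34 mm high, 38 mm outside, no tang, standing on the bench; it may stand in either of the two springs' places. Origin: centre of its underside.
- jig_stone: Bystander: grey stone about 60 x 56 x 48 mm high, lying on the jig's base board about 103 mm from the post's axis. Origin: centre of its underside.
- round_stone: Bystander: grey stone about 62 x 54 x 42 mm high on the bench. Origin: centre of its underside.
- flat_stone: Bystander: flat grey stone about 75 x 50 x 30 mm high on the bench. Origin: centre of its underside.
- sanding_block: Bystander: cork sanding block 112 x 66 x 28 mm. Origin: centre of its underside.
- offcut: Bystander: plywood offcut 70 x 100 x 18 mm. Origin: centre of its underside.
- hammer: Bystander: hammer lying on the bench near the robot. Origin: under its middle, x along its handle.
Not all that is in view belongs to the job. What is shaped like the plate but purple or turquoise is not meant.

How it is judged:
By the outcome, as a careful person would: the job done as asked, in the order asked, and still so for the second after the job is handed in, with the robot touching nothing.
It also fails if it takes over 67 s, if anything falls off the work surface, if the arm or the gripper's body presses on something with over 40 N, if the wrist force passes 120 N, or if a joint passes its speed limit or range.

## Robot

A 6-joint arm with a two-finger parallel gripper is mounted at the origin on the work surface. World frame = base frame: x ahead of the robot, y to its left, z up, the work surface at z = 0. Lengths are in m, angles in rad, forces in N, time in s.
With the tool pointing down it reaches from about 0.35 to 0.85 m from the base axis. Payload 8.1 kg.
Tool frame: the origin (TCP) lies at the very end of the fingers, on their centre line; the grasp point (between the pads) lies 19 mm behind it (ctrl.hold_point_z is the distance from the TCP to the grasp point, in m); z points along the fingers, y is the line along which they close (so a half turn about z gives the same grasp; the last joint's range is limited). The gripper opens to 93 mm and grips with 3 to 60 N. Pads are 15 mm wide; open, the fingers measure 128 mm over their backs; the gripper's body (75 mm by 188 mm) begins 65 mm behind the grasp point.
Start: joints at [-1.26, 0.13, 1.488, -0, 1.523, -0.085], TCP at [0.231, -0.554, 0.219] pointing down, gripper open.
Joint ranges: [-2.96, 2.96], [-0.89, 2.26], [0.02, 2.5], [-1.34, 4.48], [0, 2.73], [-2.66, 2.66]. Speed limits (rad/s): [2.39, 2.39, 2.79, 3.14, 3.14, 3.14].

## Interface

Orientations are given as a unit quaternion [w, x, y, z].
In Python, from bench import ctrl gives the robot as it stands. The module is installed in compiled form; this text tells all that it offers.
- The arm moves only by the tool servo_tool, never from a script. Its argument "deltas" is a list of rows, each an object of numbers: "gripper": the opening, from 0 (shut) to 1 (fully open); "dx", "dy", "dz": the shift along the tool's x, y, z in cm; "ax", "ay", "az": the turn, a rotation vector about the tool's x, y, z in rad. A call has 1 to 12 rows; each row is the pose to reach, as a shift and turn from the pose commanded when the call began, along the tool's axes at that moment; what a row does not reach only later rows make up. A row lasts 1/8 s, in which the tool goes at most 62.5 mm and 10.7 degrees, less where a joint would pass 70% of its speed; a pose out of reach is approached as far as the arm can. A call with a gripper value outside its range is refused whole. The fingers move at their own pace and stop on an object; "newtons" is the grip in N (left out, the last holds). Time passes only in rows, so rows that repeat a pose let the fingers close. It gives the time, the measured TCP pose, the force, the opening and the grip force at its end, in the units of the state.
- ctrl.observe(): the state, without advancing time (a new reading comes with each control period).
- ctrl.capture(name): name is "side" or "top"; returns the picture (480x640x3 uint8, red, green, blue); there is no depth.
- ctrl.camera_model(name): a dict with "K" (3x3 intrinsics, pixels), "position" and "rotation" of the camera in the world. Camera axes: x right, y up, looking along -z (the intrinsics and any distortion apply to the point x, -y, -z); pixel columns grow to the right and rows downward; lengths in m; the calibration is good to about 2 mm. A picture is of the moment at which its call begins. camera_model takes no time and is no camera call.
- ctrl.hand_in(): hands the job in; it is judged then, once.
Trained networks look in the newest picture that a camera, given by its name, has taken for a name from the list of things; names that differ only in an ending like _2 or _b are one class to them, and where a whole thing is asked for, a point or a joint stands for the part that bears it (a point fixed in the world has none). Each returns a list of dicts, best first, with "p" (0 to 1); they miss things now and then, are a little off and sometimes report something else, mostly with a low value. They report only what shows in the picture. A call takes as long as a camera call. They do not tell look-alikes from the thing itself.
- ctrl.look_for(camera, target): "point" ([x, y, z] in m, in the coordinates of the camera as it stood for that picture, good to about 4 mm: the middle of the surface that is visible of it).
The state is a dict: "time_s": time; "q": joint angles; "joint_vel": joint speeds; "joint_torque": joint torques, N m; "eef_pos": TCP position; "ee_rot": TCP orientation; "contact_force": force on the tool from outside, world axes, zero at the start; "wrist_torque": the same for the moment, N m; "grip_width": opening from 0.0 (shut) to 1.0 (fully open); "grasp_force": force on a finger pad.
Only numpy, scipy, OpenCV 4.12 (cv2) and the standard library are available. Lean on these libraries where they do the work, as an engineer would, in place of code of your own. Each camera call takes 0.05 s, during which the arm holds its last target. There are 200 camera calls.

## Working session

There is one attempt and no reset: what is moved stays moved. The work goes in short steps, Python scripts to look and compute and a tool call to move; the robot and the scene stay as the last step left them, time stands still between calls to the robot, and variables do not carry over. Pictures are saved under pics/ and viewed, at most 10 in all, crops included, and the job is handed in when it is done.

Besides the shell and the picture viewer there is one more tool, called after "Call:" as name([rows], argument=value, ...), one row to a line, values as JSON. servo_tool: Moves the arm, as the interface text tells. Its arguments: {"type":"object","properties":{"deltas":{"type":"array"},"newtons":{"type":"number"}},"required":["deltas"]}

```bash
mkdir -p pics; cat > h.py <<'E'
import numpy as np, cv2
from bench import ctrl
def cam(n):
    m=ctrl.camera_model(n); return {k:(np.array(v) if k in('K','position','rotation') else v) for k,v in m.items()}
def w2p(n,P):
    m=cam(n); R=m['rotation']; p=(np.atleast_2d(P)-m['position'])@R
    p=p*[1,-1,-1]; u=p@m['K'].T; return u[:,:2]/u[:,2:]
def p2w(n,uv,z):
    m=cam(n); uv=np.atleast_2d(uv); d=np.c_[uv,np.ones(len(uv))]@np.linalg.inv(m['K']).T
    d=d*[1,-1,-1]@m['rotation'].T; c=m['position']; return c+d*((z-c[2])/d[:,2])[:,None]
def c2w(n,p):
    m=cam(n); return m['rotation']@np.array(p)+m['position']
def shot(n,f):
    im=ctrl.capture(n); cv2.imwrite('pics/'+f,im[:,:,::-1]); return im
E
python3 - <<'E'
from h import *
np.set_printoptions(precision=4,suppress=True)
for n in('top','side'):
    shot(n,n+'0.png'); print(ctrl.camera_model(n))
    for t in ['jig','post_top','spring','spring_tang','plate','tray','short_spring','jig_stone']:
        r=ctrl.look_for(n,t)
        for d in r[:3]: print(n,t,round(d['p'],2),c2w(n,d['point']))
E
```

```text
{'K': array([[619.3864,   0.    , 324.9594],
       [  0.    , 619.3864, 235.1458],
       [  0.    ,   0.    ,   1.    ]]), 'position': array([0.2813, 0.0695, 1.7193]), 'rotation': array([-0.7049, -0.0514,  0.0441,  0.7061])}Traceback (most recent call last):
  File "<stdin>", line 7, in <module>
  File "h.py", line 12, in c2w
    m=cam(n); return m['rotation']@np.array(p)+m['position']
                     ~~~~~~~~~~~~~^~~~~~~~~~~~
ValueError: matmul: Input operand 1 has a mismatch in its core dimension 0, with gufunc signature (n?,k),(k,m?)->(n?,m?) (size 3 is different from 4)
```

```bash
python3 - <<'E'
s=open('h.py').read()
s=s.replace("def cam(n):","from scipy.spatial.transform import Rotation as Rot\ndef cam(n):")
s=s.replace("    m=ctrl.camera_model(n); return {k:(np.array(v) if k in('K','position','rotation') else v) for k,v in m.items()}","    m=ctrl.camera_model(n); return dict(K=np.array(m['K']),position=np.array(m['position']),rotation=Rot.from_quat(m['rotation'],scalar_first=True).as_matrix())")
open('h.py','w').write(s)
E
python3 - <<'E'
from h import *
np.set_printoptions(precision=4,suppress=True)
for n in('top','side'):
    shot(n,n+'0.png'); print(ctrl.camera_model(n))
    for t in ['jig','post_top','spring','spring_tang','plate','tray','short_spring','jig_stone']:
        r=ctrl.look_for(n,t)
        for d in r[:3]: 
            w=c2w(n,d['point']); print(n,t,round(d['p'],2),w,w2p(n,w)[0].round())
print(ctrl.observe())
E
```

```text
{'K': array([[619.3864,   0.    , 324.9594],
       [  0.    , 619.3864, 235.1458],
       [  0.    ,   0.    ,   1.    ]]), 'position': array([0.2813, 0.0695, 1.7193]), 'rotation': array([-0.7049, -0.0514,  0.0441,  0.7061])}
top jig 0.92 [ 0.5071 -0.2294  0.0161] [439. 237.]
top jig 0.4 [0.763  0.1926 0.0171] [288. 148.]
top post_top 0.83 [ 0.5098 -0.2319  0.0191] [440. 236.]
top spring 0.41 [0.4567 0.0028 0.0594] [356. 254.]
top spring_tang 0.45 [0.4571 0.0053 0.0615] [355. 253.]
top plate 0.91 [0.3404 0.4842 0.0145] [180. 298.]
top plate 0.86 [0.3361 0.0624 0.0095] [334. 299.]
top plate 0.66 [0.1999 0.3114 0.0146] [242. 350.]
top tray 0.81 [0.5079 0.267  0.0038] [261. 238.]
top tray 0.28 [ 0.5743 -0.2143  0.0584] [436. 210.]
top short_spring 0.61 [ 0.6176 -0.001   0.0323] [357. 197.]
top jig_stone 0.83 [ 0.5776 -0.2137  0.0571] [435. 209.]
top jig_stone 0.48 [ 0.5079 -0.2281  0.0121] [439. 237.]
{'K': array([[517.7076,   0.    , 308.1414],
       [  0.    , 517.7076, 235.6865],
       [  0.    ,   0.    ,   1.    ]]), 'position': array([-0.1392,  0.676 ,  0.7625]), 'rotation': ar
[... 433 characters left out ...]
[0.5171 0.2647 0.021 ] [238. 298.]
side tray 0.86 [0.4917 0.2703 0.0115] [244. 309.]
side short_spring 0.75 [0.614  0.0032 0.0178] [300. 226.]
side jig_stone 0.61 [ 0.5615 -0.2071  0.0544] [375. 189.]
{'time_s': 1.0, 'q': array([-1.2604,  0.1304,  1.4882, -0.    ,  1.523 , -0.0854]), 'joint_vel': array([-0.0015, -0.0004, -0.001 , -0.001 ,  0.0007,  0.0021]), 'joint_torque': array([  0.0011, -55.9764, -49.2068,   0.0769,   0.0224,  -0.    ]), 'eef_pos': array([ 0.2313, -0.5536,  0.2186]), 'ee_rot': array([-0.    ,  0.9805,  0.1966, -0.    ]), 'contact_force': array([0.3962, 0.0161, 0.1132]), 'wrist_torque': array([0.0498, 0.0053, 0.0049]), 'grasp_force': 0.0, 'grip_width': 1.0012198407391373}
```

View pics/top0.png

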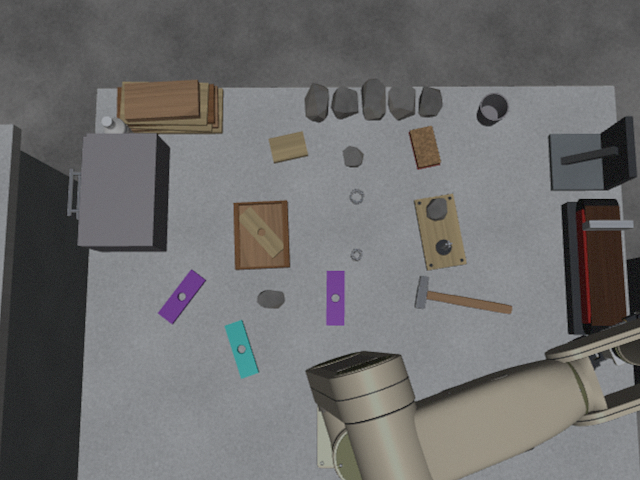

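View pics/side0.png

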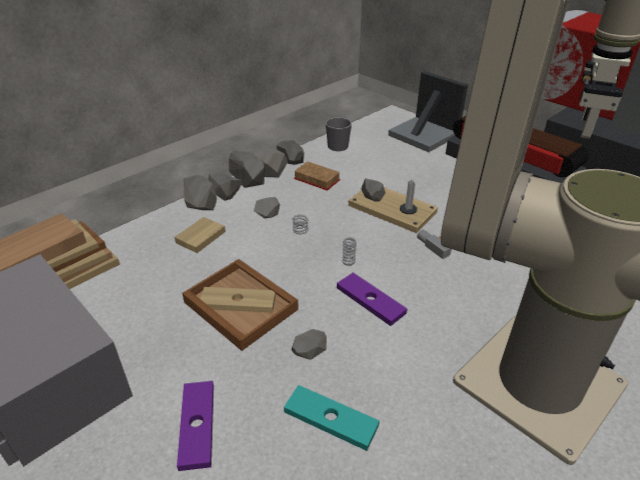

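The plywood plate lies in the tray (top px 262,231). Look-alikes are purple at (335,298) and (182,296), and turquoise at (241,349). The tall spring is at top (356,254) / side (349,251), and the short one is at top (357,197) / side (300,225). The post is at top (444,246) / side (410,197). I choose the tall spring nearer the robot, and check it in a close crop.

```bash
python3 - <<'E'
from h import *
t=cv2.imread('pics/top0.png'); s=cv2.imread('pics/side0.png')
def c(im,x,y,w,h,W,H): return cv2.resize(im[y:y+h,x:x+w],(W,H),interpolation=cv2.INTER_CUBIC)
a=np.hstack([c(t,408,187,66,90,220,300),c(t,344,242,25,25,300,300),c(t,228,195,70,80,262,300)])
b=np.hstack([c(s,335,230,30,40,225,300),c(s,345,170,100,66,454,300),np.zeros((300,103,3),np.uint8)])
cv2.imwrite('pics/crop1.png',np.vstack([a,b]))
E
```

```text
(no output)
```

View pics/crop1.png

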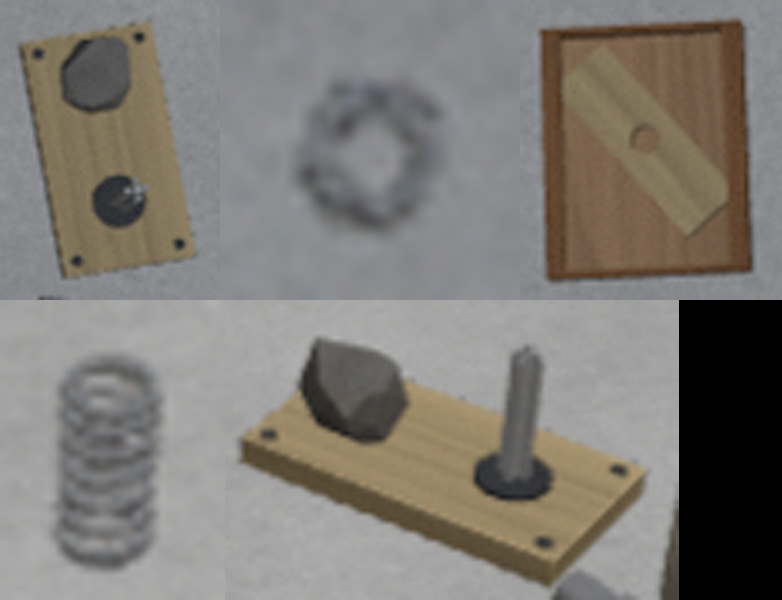

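```bash
python3 - <<'E'
from h import *
np.set_printoptions(precision=4,suppress=True)
print('spring',p2w('top',[356.2,254.3],.03),p2w('side',[348.9,251],.03))
print('flange',p2w('top',[443.3,246.8],.022),p2w('side',[407.8,208.5],.021))
print('ptop side',p2w('side',[411.2,180.6],.1055))
def k(pts,x0,y0,X0,Y0,s): return [(x0+(x-X0)/s-.5,y0+(y-Y0)/s-.5) for x,y in pts]
j=p2w('top',k([(20,45),(152,22),(195,255),(63,278)],408,187,0,0,3.333),.018)
print('jig',j,j.mean(0),np.degrees(np.arctan2(*(j[0]-j[3]+j[1]-j[2])[1::-1])))
j=p2w('side',k([(240,440),(549,558),(647,480),],345,170,225,300,4.545),.018)
print('jig side',j, np.linalg.norm(j[0]-j[1]), np.linalg.norm(j[2]-j[1]),np.degrees(np.arctan2(*(j[0]-j[1])[1::-1])), (j[0]+j[2])/2)
t=p2w('top',k([(541,28),(743,20),(753,270),(549,281)],228,195,520,0,3.743),.028)
print('tray',t,t.mean(0),np.degrees(np.arctan2(*(t[0]-t[3]+t[1]-t[2])[1::-1])),np.linalg.norm(t[0]-t[1]),np.linalg.norm(t[0]-t[3]))
print('hole',p2w('top',k([(645,139)],228,195,520,0,3.743),.021))
p=p2w('top',k([(690,237),(728,190),(728,205)],228,195,520,0,3.743),.021);print('plate end',p)
p=p2w('top',k([(565,85),(605,46)],228,195,520,0,3.743),.021);print(p)
E
```

```text
spring [[0.4579 0.0014 0.03  ]] [[0.4566 0.0001 0.03  ]]
flange [[ 0.479  -0.2388  0.022 ]] [[ 0.4769 -0.2383  0.021 ]]
ptop side [[ 0.4748 -0.2342  0.1055]]
jig [[ 0.611  -0.1601  0.018 ]
 [ 0.6303 -0.2709  0.018 ]
 [ 0.4344 -0.3006  0.018 ]
 [ 0.4157 -0.1915  0.018 ]] [ 0.5229 -0.2308  0.018 ] 8.883867932703152
jig side [[ 0.6105 -0.1606  0.018 ]
 [ 0.419  -0.1957  0.018 ]
 [ 0.426  -0.2931  0.018 ]] 0.1946738313050151 0.09764119416345109 10.394943758607653 [ 0.5183 -0.2269  0.018 ]
tray [[0.605  0.3422 0.028 ]
 [0.6106 0.1921 0.028 ]
 [0.4246 0.1834 0.028 ]
 [0.4168 0.3328 0.028 ]] [0.5143 0.2626 0.028 ] 2.766696809636078 0.1502243996163845 0.1885068351916579
hole [[0.5226 0.2646 0.021 ]]
plate end [[0.4496 0.2305 0.021 ]
 [0.4844 0.2028 0.021 ]
 [0.4732 0.2027 0.021 ]]
[[0.5633 0.3247 0.021 ]
 [0.5926 0.2953 0.021 ]]
```

```bash
cat >> h.py <<'E'
def go(x,y,z,yaw=None):
    o=ctrl.observe(); R=Rot.from_quat(o['ee_rot'],scalar_first=True).as_matrix()
    d=R.T@(np.array([x,y,z])-o['eef_pos'])*100
    yw=np.degrees(np.arctan2(R[1,0],R[0,0]))
    az=None if yaw is None else np.radians(-((yaw-yw+180)%360-180))
    print('d',d.round(2),'yaw',yw.round(1),'az',az,'t',round(o['time_s'],2),'q6',o['q'][5].round(2),'tilt',R[:,2].round(3))
E
python3 -c "
from h import *
go(.4575,.001,.12); go(.4575,.001,.035)"
```

```text
d [ 42.25 -42.45   9.86] yaw 22.7 az None t 1.0 q6 -0.09 tilt [-0. -0. -1.]
d [ 42.25 -42.45  18.36] yaw 22.7 az None t 1.0 q6 -0.09 tilt [-0. -0. -1.]
```

Call:
servo_tool([
  {"dx": 42.25, "dy": -42.45, "dz": 5, "gripper": 0.7},
  {"dx": 42.25, "dy": -42.45, "dz": 5, "gripper": 0.7},
  {"dx": 42.25, "dy": -42.45, "dz": 5, "gripper": 0.7},
  {"dx": 42.25, "dy": -42.45, "dz": 5, "gripper": 0.7},
  {"dx": 42.25, "dy": -42.45, "dz": 5, "gripper": 0.7},
  {"dx": 42.25, "dy": -42.45, "dz": 5, "gripper": 0.7},
  {"dx": 42.25, "dy": -42.45, "dz": 5, "gripper": 0.7},
  {"dx": 42.25, "dy": -42.45, "dz": 5, "gripper": 0.7},
  {"dx": 42.25, "dy": -42.45, "dz": 5, "gripper": 0.7},
  {"dx": 42.25, "dy": -42.45, "dz": 9, "gripper": 0.7},
  {"dx": 42.25, "dy": -42.45, "dz": 11, "gripper": 0.7},
])

```text
invalid input
```

```bash
python3 -c "
from h import *
go(.4575,.001,.035)"
```

```text
d [ 42.25 -42.45  18.36] yaw 22.7 az None t 1.0 q6 -0.09 tilt [-0. -0. -1.]
```

Call:
servo_tool([
  {"dx": 42.25, "dy": -42.45, "dz": 5, "ax": 0, "ay": 0, "az": 0, "gripper": 0.7},
  {"dx": 42.25, "dy": -42.45, "dz": 5, "ax": 0, "ay": 0, "az": 0, "gripper": 0.7},
  {"dx": 42.25, "dy": -42.45, "dz": 5, "ax": 0, "ay": 0, "az": 0, "gripper": 0.7},
  {"dx": 42.25, "dy": -42.45, "dz": 5, "ax": 0, "ay": 0, "az": 0, "gripper": 0.7},
  {"dx": 42.25, "dy": -42.45, "dz": 5, "ax": 0, "ay": 0, "az": 0, "gripper": 0.7},
  {"dx": 42.25, "dy": -42.45, "dz": 5, "ax": 0, "ay": 0, "az": 0, "gripper": 0.7},
  {"dx": 42.25, "dy": -42.45, "dz": 5, "ax": 0, "ay": 0, "az": 0, "gripper": 0.7},
  {"dx": 42.25, "dy": -42.45, "dz": 5, "ax": 0, "ay": 0, "az": 0, "gripper": 0.7},
  {"dx": 42.25, "dy": -42.45, "dz": 5, "ax": 0, "ay": 0, "az": 0, "gripper": 0.7},
  {"dx": 42.25, "dy": -42.45, "dz": 9, "ax": 0, "ay": 0, "az": 0, "gripper": 0.7},
  {"dx": 42.25, "dy": -42.45, "dz": 11, "ax": 0, "ay": 0, "az": 0, "gripper": 0.7},
], newtons=10)

```text
time_s: 2.38
eef_pos: [0.457, 0.0037, 0.1066]
ee_rot: [-0.001, 0.98, 0.199, -0.001]
contact_force: [-0.4, -0.2, 0.2]
grip_width: 0.7
grasp_force: 0.0
```

```bash
python3 -c "
from h import *
go(.4575,.001,.035)"
```

```text
d [-0.05  0.28  7.16] yaw 22.9 az None t 2.38 q6 1.07 tilt [-0.002  0.001 -1.   ]
```

Call:
servo_tool([
  {"dx": 0, "dy": 0, "dz": 4, "ax": 0, "ay": 0, "az": 0, "gripper": 0.6},
  {"dx": 0, "dy": 0, "dz": 7.3, "ax": 0, "ay": 0, "az": 0, "gripper": 0.6},
  {"dx": 0, "dy": 0, "dz": 7.3, "ax": 0, "ay": 0, "az": 0, "gripper": 0.6},
  {"dx": 0, "dy": 0, "dz": 7.3, "ax": 0, "ay": 0, "az": 0, "gripper": 0},
  {"dx": 0, "dy": 0, "dz": 7.3, "ax": 0, "ay": 0, "az": 0, "gripper": 0},
  {"dx": 0, "dy": 0, "dz": 7.3, "ax": 0, "ay": 0, "az": 0, "gripper": 0},
  {"dx": 0, "dy": 0, "dz": 7.3, "ax": 0, "ay": 0, "az": 0, "gripper": 0},
  {"dx": 0, "dy": 0, "dz": 7.3, "ax": 0, "ay": 0, "az": 0, "gripper": 0},
], newtons=5)

```text
time_s: 3.38
eef_pos: [0.4586, 0.0009, 0.0369]
ee_rot: [0.0, 0.98, 0.197, 0.001]
contact_force: [0.2, 0.6, 6.1]
grip_width: 0.317
grasp_force: 5.0
```

Call:
servo_tool([
  {"dx": 0, "dy": 0, "dz": 0, "ax": 0, "ay": 0, "az": 0, "gripper": 0.5},
  {"dx": 0, "dy": 0, "dz": 0, "ax": 0, "ay": 0, "az": 0.17, "gripper": 0.5},
  {"dx": 0, "dy": 0, "dz": 0, "ax": 0, "ay": 0, "az": 1.57, "gripper": 0.5},
  {"dx": 0, "dy": 0, "dz": 0, "ax": 0, "ay": 0, "az": 1.57, "gripper": 0.5},
  {"dx": 0, "dy": 0, "dz": 0, "ax": 0, "ay": 0, "az": 1.57, "gripper": 0.5},
  {"dx": 0, "dy": 0, "dz": 0, "ax": 0, "ay": 0, "az": 1.57, "gripper": 0.5},
  {"dx": 0, "dy": 0, "dz": 0, "ax": 0, "ay": 0, "az": 1.57, "gripper": 0.5},
  {"dx": 0, "dy": 0, "dz": 0, "ax": 0, "ay": 0, "az": 1.57, "gripper": 0.5},
  {"dx": 0, "dy": 0, "dz": 0, "ax": 0, "ay": 0, "az": 1.57, "gripper": 0.5},
  {"dx": 0, "dy": 0, "dz": 0, "ax": 0, "ay": 0, "az": 1.57, "gripper": 0.5},
  {"dx": 0, "dy": 0, "dz": 0, "ax": 0, "ay": 0, "az": 1.57, "gripper": 0.5},
  {"dx": 0, "dy": 0, "dz": 0, "ax": 0, "ay": 0, "az": 1.57, "gripper": 0.5},
], newtons=5)

```text
time_s: 4.88
eef_pos: [0.4574, 0.001, 0.0355]
ee_rot: [0.0, 0.833, -0.553, -0.0]
contact_force: [0.3, -0.6, -0.0]
grip_width: 0.498
grasp_force: 0.0
```

Call:
servo_tool([
  {"dx": 0, "dy": 0, "dz": 0, "ax": 0, "ay": 0, "az": 0, "gripper": 0.2},
  {"dx": 0, "dy": 0, "dz": 0, "ax": 0, "ay": 0, "az": 0, "gripper": 0.2},
  {"dx": 0, "dy": 0, "dz": 0, "ax": 0, "ay": 0, "az": 0, "gripper": 0.2},
  {"dx": 0, "dy": 0, "dz": 0, "ax": 0, "ay": 0, "az": 0, "gripper": 0.2},
], newtons=15)

```text
time_s: 5.38
eef_pos: [0.4575, 0.001, 0.0356]
ee_rot: [0.0, 0.833, -0.554, 0.0]
contact_force: [-0.9, 0.1, -1.3]
grip_width: 0.315
grasp_force: 15.0
```

```bash
python3 -c "
from h import *
go(.4575,.001,.035); go(.4785,-.238,.18)"
```

```text
d [-0.    0.    0.06] yaw -67.3 az None t 5.38 q6 2.63 tilt [-0. -0. -1.]
d [ 22.85   7.3  -14.44] yaw -67.3 az None t 5.38 q6 2.63 tilt [-0. -0. -1.]
```

Call:
servo_tool([
  {"dx": 0, "dy": 0, "dz": -5, "ax": 0, "ay": 0, "az": 0, "gripper": 0.2},
  {"dx": 4, "dy": 1.3, "dz": -10, "ax": 0, "ay": 0, "az": -0.1, "gripper": 0.2},
  {"dx": 22.87, "dy": 7.27, "dz": -12.4, "ax": 0, "ay": 0, "az": -0.47, "gripper": 0.2},
  {"dx": 22.87, "dy": 7.27, "dz": -12.4, "ax": 0, "ay": 0, "az": -0.47, "gripper": 0.2},
  {"dx": 22.87, "dy": 7.27, "dz": -12.4, "ax": 0, "ay": 0, "az": -0.47, "gripper": 0.2},
  {"dx": 22.87, "dy": 7.27, "dz": -12.4, "ax": 0, "ay": 0, "az": -0.47, "gripper": 0.2},
  {"dx": 22.87, "dy": 7.27, "dz": -12.4, "ax": 0, "ay": 0, "az": -0.47, "gripper": 0.2},
  {"dx": 22.87, "dy": 7.27, "dz": -12.4, "ax": 0, "ay": 0, "az": -0.47, "gripper": 0.2},
])

```text
time_s: 6.38
eef_pos: [0.4785, -0.2372, 0.1591]
ee_rot: [-0.0, 0.939, -0.345, -0.001]
contact_force: [0.5, 0.5, -0.2]
grip_width: 0.319
grasp_force: 15.0
```

```bash
python3 - <<'E'
from h import *
go(.4783,-.2382,.15,-40)
im=shot('side','side1.png')
print(w2p('side',[[.4783,-.2382,.1075],[.4783,-.2382,.124]]))
c=cv2.imread('pics/side1.png')[130:230,350:470]
cv2.imwrite('pics/crop2.png',cv2.resize(c,(720,600),interpolation=cv2.INTER_CUBIC))
E
```

```text
d [0.05 0.09 0.91] yaw -40.4 az -0.006116944557119536 t 6.38 q6 1.72 tilt [-0.001  0.001 -1.   ]
[[411.14313113 178.73886418]
 [411.90571966 172.81786246]]
```

View pics/crop2.png

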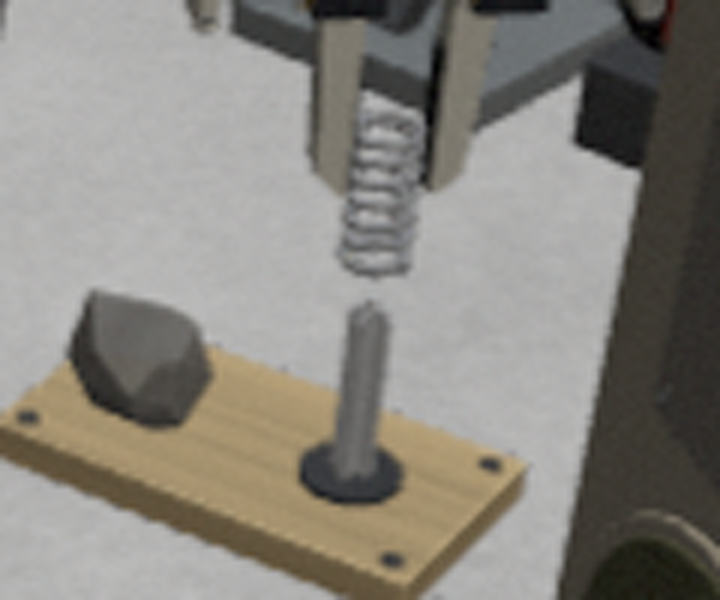

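Call:
servo_tool([
  {"dx": 0, "dy": 0, "dz": 1.5, "ax": 0, "ay": 0, "az": 0, "gripper": 0.2},
  {"dx": 0, "dy": 0, "dz": 2.1, "ax": 0, "ay": 0, "az": 0, "gripper": 0.2},
  {"dx": 0, "dy": 0, "dz": 2.5, "ax": 0, "ay": 0, "az": 0, "gripper": 0.2},
  {"dx": 0, "dy": 0, "dz": 2.6, "ax": 0, "ay": 0, "az": 0, "gripper": 0.2},
  {"dx": 0, "dy": 0, "dz": 2.6, "ax": 0, "ay": 0, "az": 0, "gripper": 0.2},
])

```text
time_s: 7.05
eef_pos: [0.4789, -0.2381, 0.1338]
ee_rot: [0.0, 0.939, -0.345, 0.0]
contact_force: [-0.1, 0.5, -0.7]
grip_width: 0.318
grasp_force: 15.0
```

```bash
python3 - <<'E'
from h import *
go(.4783,-.2382,.1336,-40); o=ctrl.observe(); print(o['contact_force'],o['wrist_torque'],o['eef_pos'])
E
```

```text
d [-0.04  0.04  0.02] yaw -40.3 az -0.006057465749388055 t 7.05 q6 1.72 tilt [ 0. -0. -1.]
[-0.05118922  0.53268308 -0.67246526] [ 0.09509074 -0.01411096 -0.02004176] [ 0.47891743 -0.23813925  0.13380141]
```

Call:
servo_tool([
  {"dx": 0, "dy": 0, "dz": 0.2, "ax": 0, "ay": 0, "az": 0, "gripper": 0.2},
  {"dx": 0, "dy": 0, "dz": 0.4, "ax": 0, "ay": 0, "az": 0, "gripper": 0.2},
  {"dx": 0, "dy": 0, "dz": 0.4, "ax": 0, "ay": 0, "az": 0, "gripper": 0.2},
])

```text
time_s: 7.42
eef_pos: [0.4787, -0.238, 0.1294]
ee_rot: [-0.0, 0.939, -0.345, -0.0]
contact_force: [0.9, -1.2, -1.1]
grip_width: 0.318
grasp_force: 15.0
```

```bash
python3 - <<'E'
from h import *
go(.4783,-.2382,.1336,-40); o=ctrl.observe(); print(o['contact_force'],o['wrist_torque'],o['eef_pos'])
E
```

```text
d [-0.02  0.04 -0.42] yaw -40.4 az -0.006115942561751951 t 7.42 q6 1.72 tilt [-0.  0. -1.]
[ 0.86576248 -1.22664435 -1.12890212] [ 0.06266002  0.03474006 -0.03059458] [ 0.4786751  -0.23803187  0.12943335]
```

Call:
servo_tool([
  {"dx": 0, "dy": 0, "dz": 0.4, "ax": 0, "ay": 0, "az": 0, "gripper": 0.2},
  {"dx": 0, "dy": 0, "dz": 0.8, "ax": 0, "ay": 0, "az": 0, "gripper": 0.2},
  {"dx": 0, "dy": 0, "dz": 0.8, "ax": 0, "ay": 0, "az": 0, "gripper": 0.2},
])

```text
time_s: 7.8
eef_pos: [0.4785, -0.2379, 0.121]
ee_rot: [-0.0, 0.939, -0.345, -0.0]
contact_force: [0.3, -0.1, -0.1]
grip_width: 0.316
grasp_force: 15.0
```

```bash
python3 - <<'E'
from h import *
go(.4783,-.2382,.1336,-40); o=ctrl.observe(); print(o['contact_force'],o['wrist_torque'],o['eef_pos'])
im=shot('side','side2.png')
c=cv2.imread('pics/side2.png')[130:230,350:470]
cv2.imwrite('pics/crop3.png',cv2.resize(c,(720,600),interpolation=cv2.INTER_CUBIC))
E
```

```text
d [ 0.    0.03 -1.26] yaw -40.3 az -0.006084446766873292 t 7.8 q6 1.72 tilt [-0.001  0.    -1.   ]
[ 0.28653903 -0.1318479  -0.10118022] [ 0.02943494 -0.02269977 -0.05007977] [ 0.47846946 -0.23792966  0.12101049]
```

View pics/crop3.png

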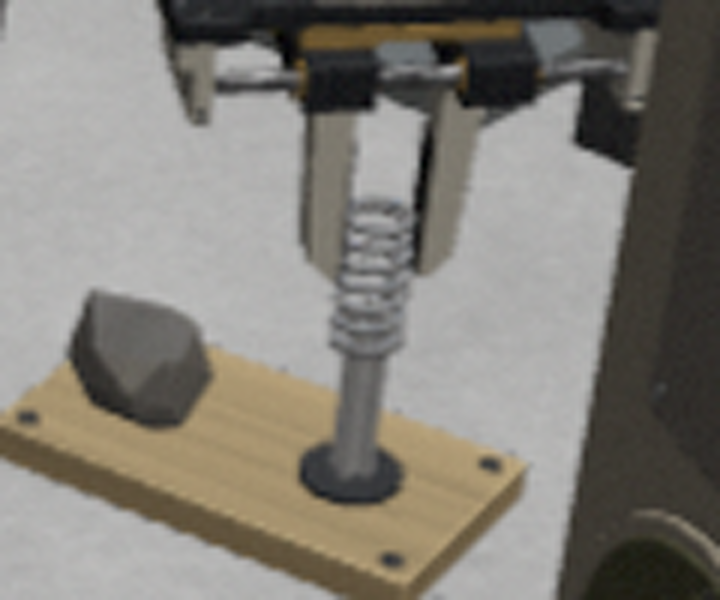

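The spring is threaded on the post: its lower end is at crop (370,350) with the post coming out below. Nothing catches, so I lower it home.

Call:
servo_tool([
  {"dx": 0, "dy": 0, "dz": 1.2, "ax": 0, "ay": 0, "az": 0, "gripper": 0.2},
  {"dx": 0, "dy": 0, "dz": 2.4, "ax": 0, "ay": 0, "az": 0, "gripper": 0.2},
  {"dx": 0, "dy": 0, "dz": 3.6, "ax": 0, "ay": 0, "az": 0, "gripper": 0.2},
  {"dx": 0, "dy": 0, "dz": 4.8, "ax": 0, "ay": 0, "az": 0, "gripper": 0.2},
  {"dx": 0, "dy": 0, "dz": 5.8, "ax": 0, "ay": 0, "az": 0, "gripper": 0.2},
  {"dx": 0, "dy": 0, "dz": 6.3, "ax": 0, "ay": 0, "az": 0, "gripper": 0.2},
  {"dx": 0, "dy": 0, "dz": 6.45, "ax": 0, "ay": 0, "az": 0, "gripper": 0.2},
  {"dx": 0, "dy": 0, "dz": 6.45, "ax": 0, "ay": 0, "az": 0, "gripper": 0.2},
])

```text
time_s: 8.85
eef_pos: [0.4788, -0.2384, 0.0575]
ee_rot: [0.0, 0.939, -0.345, 0.0]
contact_force: [-1.6, -4.9, 2.2]
grip_width: 0.323
grasp_force: 15.0
```

Call:
servo_tool([
  {"dx": 0, "dy": 0, "dz": 0, "ax": 0, "ay": 0, "az": 0, "gripper": 0.7},
  {"dx": 0, "dy": 0, "dz": 0, "ax": 0, "ay": 0, "az": 0, "gripper": 0.7},
  {"dx": 0, "dy": 0, "dz": -3, "ax": 0, "ay": 0, "az": 0, "gripper": 0.7},
  {"dx": 0, "dy": 0, "dz": -9, "ax": 0, "ay": 0, "az": 0, "gripper": 0.7},
  {"dx": 0, "dy": 0, "dz": -13, "ax": 0, "ay": 0, "az": 0, "gripper": 0.7},
  {"dx": 0, "dy": 0, "dz": -13, "ax": 0, "ay": 0, "az": 0, "gripper": 0.7},
])

```text
time_s: 9.6
eef_pos: [0.4811, -0.2391, 0.1916]
ee_rot: [0.001, 0.939, -0.345, 0.004]
contact_force: [0.3, -0.6, -0.3]
grip_width: 0.704
grasp_force: 0.0
```

```bash
python3 - <<'E'
from h import *
go(.5220,.2640,.12,42.5)
E
```

```text
d [-29.49 -40.98   7.01] yaw -40.3 az -1.4456103191150194 t 9.6 q6 1.72 tilt [ 0.007 -0.004 -1.   ]
```

Call:
servo_tool([
  {"dx": -29.15, "dy": -41.1, "dz": 0, "ax": 0, "ay": 0, "az": -1.445, "gripper": 0.75},
  {"dx": -29.15, "dy": -41.1, "dz": 0, "ax": 0, "ay": 0, "az": -1.445, "gripper": 0.75},
  {"dx": -29.15, "dy": -41.1, "dz": 0, "ax": 0, "ay": 0, "az": -1.445, "gripper": 0.75},
  {"dx": -29.15, "dy": -41.1, "dz": 0, "ax": 0, "ay": 0, "az": -1.445, "gripper": 0.75},
  {"dx": -29.15, "dy": -41.1, "dz": 0, "ax": 0, "ay": 0, "az": -1.445, "gripper": 0.75},
  {"dx": -29.15, "dy": -41.1, "dz": 3, "ax": 0, "ay": 0, "az": -1.445, "gripper": 0.75},
  {"dx": -29.15, "dy": -41.1, "dz": 5, "ax": 0, "ay": 0, "az": -1.445, "gripper": 0.75},
  {"dx": -29.15, "dy": -41.1, "dz": 7, "ax": 0, "ay": 0, "az": -1.445, "gripper": 0.75},
  {"dx": -29.15, "dy": -41.1, "dz": 7, "ax": 0, "ay": 0, "az": -1.445, "gripper": 0.75},
  {"dx": -29.15, "dy": -41.1, "dz": 7, "ax": 0, "ay": 0, "az": -1.445, "gripper": 0.75},
])

```text
time_s: 10.85
eef_pos: [0.5212, 0.264, 0.115]
ee_rot: [0.0, 0.932, 0.362, -0.002]
contact_force: [0.4, -0.1, 0.8]
grip_width: 0.747
grasp_force: 0.0
```

```bash
python3 - <<'E'
from h import *
go(.5220,.2640,.008,42.5)
shot('side','side3.png'); t=shot('top','top3.png')
a=cv2.imread('pics/side3.png'); t=cv2.imread('pics/top3.png')
r=lambda im,x,y,w,h,W,H: cv2.resize(im[y:y+h,x:x+w],(W,H),interpolation=cv2.INTER_CUBIC)
cv2.imwrite('pics/crop4.png',np.hstack([r(a,170,190,140,160,450,514),r(a,370,155,80,120,343,514)]))
E
```

```text
d [ 0.09  0.07 10.7 ] yaw 42.5 az -0.00044351634806549486 t 10.85 q6 1.21 tilt [-0.004 -0.002 -1.   ]
```

View pics/crop4.png

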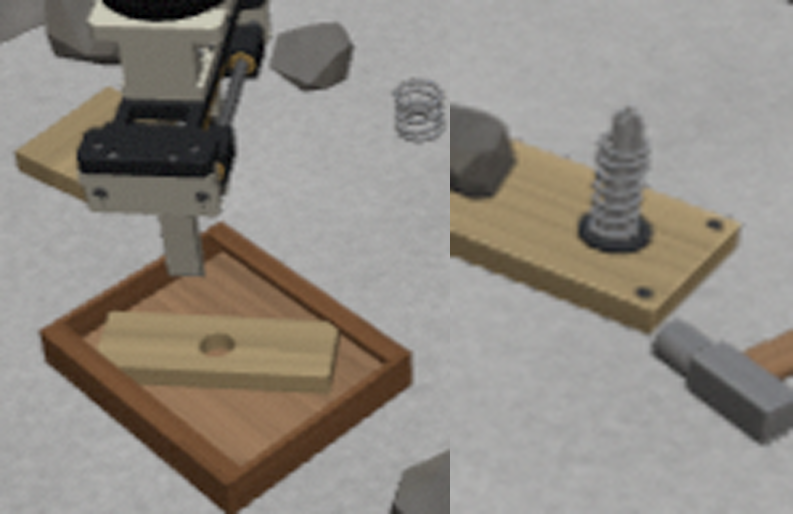

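The tall spring stands home on the flange, at right panel (617,190) with about 25 mm of post showing. The gripper is above the plate, whose hole is at (217,345). I go down and grip.

Call:
servo_tool([
  {"dx": 0, "dy": 0, "dz": 5, "ax": 0, "ay": 0, "az": 0, "gripper": 0.75},
  {"dx": 0, "dy": 0, "dz": 9, "ax": 0, "ay": 0, "az": 0, "gripper": 0.75},
  {"dx": 0, "dy": 0, "dz": 10.6, "ax": 0, "ay": 0, "az": 0, "gripper": 0.75},
  {"dx": 0, "dy": 0, "dz": 10.6, "ax": 0, "ay": 0, "az": 0, "gripper": 0.75},
  {"dx": 0, "dy": 0, "dz": 10.6, "ax": 0, "ay": 0, "az": 0, "gripper": 0.4},
  {"dx": 0, "dy": 0, "dz": 10.6, "ax": 0, "ay": 0, "az": 0, "gripper": 0.4},
  {"dx": 0, "dy": 0, "dz": 10.6, "ax": 0, "ay": 0, "az": 0, "gripper": 0.4},
  {"dx": 0, "dy": 0, "dz": 10.6, "ax": 0, "ay": 0, "az": 0, "gripper": 0.4},
], newtons=20)

```text
time_s: 11.95
eef_pos: [0.524, 0.2644, 0.0129]
ee_rot: [0.0, 0.932, 0.362, 0.001]
contact_force: [-0.2, -1.9, 5.5]
grip_width: 0.535
grasp_force: 20.0
```

```bash
python3 - <<'E'
from h import *
go(.5150,.2625,.01,2.8); o=ctrl.observe(); print(o['contact_force'],o['wrist_torque'],o['grip_width']*93,o['eef_pos'])
E
```

```text
d [-0.79 -0.47  0.29] yaw 42.5 az 0.6920825611240322 t 11.95 q6 1.21 tilt [ 0.003  0.001 -1.   ]
[-0.24425364 -1.85632214  5.49476171] [-0.16625627  0.1108496  -0.04214502] 49.72209634237118 [0.52398955 0.26439339 0.0128768 ]
```

Call:
servo_tool([
  {"dx": -0.3, "dy": -0.2, "dz": 0, "ax": 0, "ay": 0, "az": 0.1, "gripper": 0.4},
  {"dx": -0.6, "dy": -0.4, "dz": 0, "ax": 0, "ay": 0, "az": 0.2, "gripper": 0.4},
  {"dx": -0.6, "dy": -0.4, "dz": 0, "ax": 0, "ay": 0, "az": 0.35, "gripper": 0.4},
  {"dx": -0.6, "dy": -0.4, "dz": 0, "ax": 0, "ay": 0, "az": 0.5, "gripper": 0.4},
  {"dx": -0.6, "dy": -0.4, "dz": 0, "ax": 0, "ay": 0, "az": 0.65, "gripper": 0.4},
  {"dx": -0.6, "dy": -0.4, "dz": 0, "ax": 0, "ay": 0, "az": 0.7, "gripper": 0.4},
  {"dx": -0.6, "dy": -0.4, "dz": 0, "ax": 0, "ay": 0, "az": 0.7, "gripper": 0.4},
])

```text
time_s: 12.82
eef_pos: [0.5171, 0.2634, 0.0129]
ee_rot: [-0.001, 1.0, 0.02, 0.002]
contact_force: [-0.1, -0.2, 5.3]
grip_width: 0.534
grasp_force: 20.0
```

```bash
python3 - <<'E'
from h import *
go(.5150,.2625,.01,2.8); o=ctrl.observe(); print(o['contact_force'],o['wrist_torque'],o['grip_width']*93,o['eef_pos'])
shot('side','side4.png'); t=shot('top','top4.png')
a=cv2.imread('pics/side4.png'); t=cv2.imread('pics/top4.png')
r=lambda im,x,y,w,h,W,H: cv2.resize(im[y:y+h,x:x+w],(W,H),interpolation=cv2.INTER_CUBIC)
cv2.imwrite('pics/crop5.png',np.hstack([r(a,170,210,140,150,420,450),r(t,220,185,90,100,370,450)]))
E
```

```text
d [-0.22  0.08  0.29] yaw 2.3 az -0.008686566549498767 t 12.82 q6 1.91 tilt [ 0.003  0.001 -1.   ]
[-0.13545977 -0.21384549  5.33640828] [-0.07838808 -0.08225163 -0.1983278 ] 49.64231230190416 [0.51713422 0.26343003 0.0128973 ]
```

View pics/crop5.png

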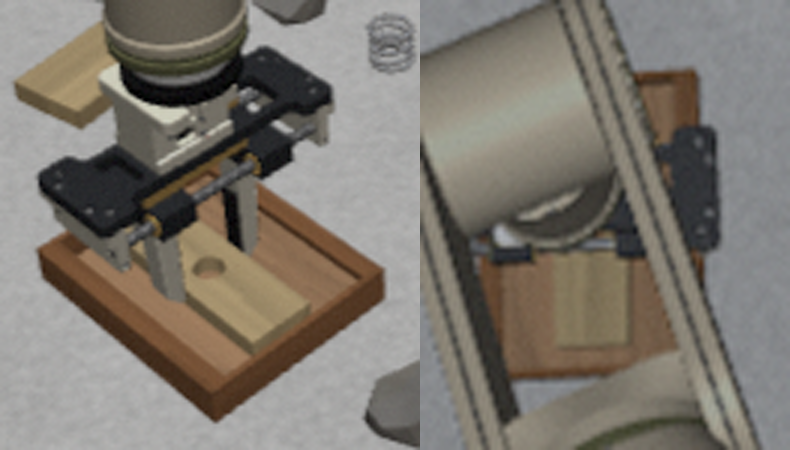

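```bash
python3 - <<'E'
from h import *
h=p2w('side',[170+209/3-.5,210+267/3-.5],.021)[0]; print(h)
e=p2w('top',[220+591/4.11-.5,185+347/4.5-.5],.021)[0]; print(e, e+np.array([.075*np.cos(.04),.075*np.sin(.04),0]))
print(p2w('side',np.array([[170+309/3,210+303/3],[170+256/3,210+347/3]])-.5,.021))
E
```

```text
[0.51424353 0.26399829 0.021     ]
[ 0.43859706 -0.01834253  0.021     ] [ 0.51353706 -0.01534333  0.021     ]
[[0.44131768 0.23683656 0.021     ]
 [0.43502286 0.28655333 0.021     ]]
```

Call:
servo_tool([
  {"dx": 0, "dy": 0, "dz": -1.5, "ax": 0, "ay": 0, "az": 0, "gripper": 0.4},
  {"dx": 0, "dy": 0, "dz": -4, "ax": 0, "ay": 0, "az": 0, "gripper": 0.4},
  {"dx": 0, "dy": 0, "dz": -8, "ax": 0, "ay": 0, "az": 0, "gripper": 0.4},
  {"dx": 0, "dy": 0, "dz": -13, "ax": 0, "ay": 0, "az": 0, "gripper": 0.4},
  {"dx": 0, "dy": 0, "dz": -15, "ax": 0, "ay": 0, "az": 0, "gripper": 0.4},
  {"dx": 0, "dy": 0, "dz": -15, "ax": 0, "ay": 0, "az": 0, "gripper": 0.4},
], newtons=25)

```text
time_s: 13.68
eef_pos: [0.5166, 0.2633, 0.163]
ee_rot: [-0.001, 1.0, 0.02, 0.002]
contact_force: [-0.0, -0.7, -0.4]
grip_width: 0.534
grasp_force: 25.0
```

```bash
python3 - <<'E'
from h import *
g=cv2.cvtColor(cv2.imread('pics/top0.png'),cv2.COLOR_BGR2GRAY).astype(float)
P=[]
for cx,cy in [(38,53),(139,37),(180,243),(77,260)]:
    x,y=408+cx/3.333-.5,187+cy/3.333-.5; xi,yi=int(round(x)),int(round(y))
    w=g[yi-3:yi+4,xi-3:xi+4]; w=np.clip(np.median(w)-8-w,0,None); Y,X=np.mgrid[yi-3:yi+4,xi-3:xi+4]
    P.append(((w*X).sum()/w.sum(),(w*Y).sum()/w.sum()))
W=p2w('top',P,.018); print(W.round(4),W.mean(0))
for a,b in((3,0),(2,1),(0,1),(3,2)):
    d=W[b]-W[a]; print(np.degrees(np.arctan2(d[1],d[0])),np.linalg.norm(d))
go(.4812,-.2378,.163,9.3)
E
```

```text
[[ 0.6034 -0.1749  0.018 ]
 [ 0.617  -0.2595  0.018 ]
 [ 0.4436 -0.2881  0.018 ]
 [ 0.4297 -0.2035  0.018 ]] [ 0.5234154  -0.23147645  0.018     ]
9.339882027193552 0.1761135716199026
9.358139806576187 0.17579219794364953
-80.88383726575361 0.08566740897671386
-80.66888503379545 0.0857227745831575
d [-5.59 49.92 -0.08] yaw 2.3 az -0.12142541364312287 t 13.68 q6 1.91 tilt [ 0.003  0.001 -1.   ]
```

Call:
servo_tool([
  {"dx": -2, "dy": 18, "dz": 0, "ax": 0, "ay": 0, "az": -0.04, "gripper": 0.4},
  {"dx": -2, "dy": 18, "dz": 0, "ax": 0, "ay": 0, "az": -0.04, "gripper": 0.4},
  {"dx": -4, "dy": 35, "dz": 0, "ax": 0, "ay": 0, "az": -0.08, "gripper": 0.4},
  {"dx": -4, "dy": 35, "dz": 0, "ax": 0, "ay": 0, "az": -0.08, "gripper": 0.4},
  {"dx": -4, "dy": 35, "dz": 0, "ax": 0, "ay": 0, "az": -0.08, "gripper": 0.4},
  {"dx": -5.6, "dy": 49.95, "dz": 0, "ax": 0, "ay": 0, "az": -0.122, "gripper": 0.4},
  {"dx": -5.6, "dy": 49.95, "dz": 0, "ax": 0, "ay": 0, "az": -0.122, "gripper": 0.4},
  {"dx": -5.6, "dy": 49.95, "dz": 0, "ax": 0, "ay": 0, "az": -0.122, "gripper": 0.4},
  {"dx": -5.6, "dy": 49.95, "dz": 0, "ax": 0, "ay": 0, "az": -0.122, "gripper": 0.4},
  {"dx": -5.6, "dy": 49.95, "dz": 0, "ax": 0, "ay": 0, "az": -0.122, "gripper": 0.4},
  {"dx": -5.6, "dy": 49.95, "dz": 0, "ax": 0, "ay": 0, "az": -0.122, "gripper": 0.4},
])

```text
time_s: 15.05
eef_pos: [0.4797, -0.237, 0.1599]
ee_rot: [-0.001, 0.997, 0.082, -0.001]
contact_force: [-0.1, -0.4, 0.0]
grip_width: 0.535
grasp_force: 25.0
```

```bash
python3 - <<'E'
from h import *
go(.4813,-.2381,.130,9.3)
shot('side','side5.png')
e=ctrl.observe()['eef_pos']; c,s=np.cos(.1623),np.sin(.1623)
h=[e[0]-.0026*c,e[1]-.0026*s]
print(w2p('side',[[*h,e[2]+.0081],[.4788,-.2385,.1075],[.4788,-.2385,.022]]))
a=cv2.imread('pics/side5.png')[110:230,340:500]
cv2.imwrite('pics/crop6.png',cv2.resize(a,(800,600),interpolation=cv2.INTER_CUBIC))
E
```

```text
d [0.14 0.14 2.99] yaw 9.4 az 0.0018969559243676387 t 15.05 q6 0.85 tilt [-0.002  0.001 -1.   ]
[[414.1154417  156.62454763]
 [411.05442221 178.61643036]
 [407.2959578  207.83083869]]
```

View pics/crop6.png

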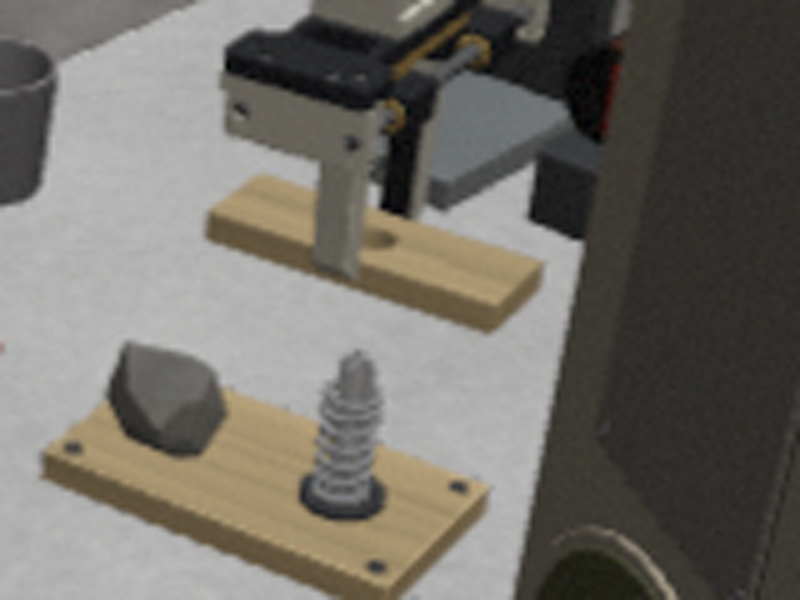

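```bash
python3 - <<'E'
from h import *
e=ctrl.observe()['eef_pos'];print(e)
k=np.array([(543,265),(210,215),(265,178),(490,305),(397,238)])/5+[340,110]-.4
W=p2w('side',k,.168); print(W.round(4),(W[0]+W[1])/2,(W[2]+W[3])/2)
for a,b in((0,2),(3,1),(0,3),(2,1)): d=W[b]-W[a];print(np.linalg.norm(d),np.degrees(np.arctan2(d[1],d[0])))
go(.4813,-.2381,.130,9.3)
E
```

```text
[ 0.47998558 -0.23698363  0.16035444]
[[ 0.406  -0.2713  0.168 ]
 [ 0.5438 -0.1988  0.168 ]
 [ 0.5494 -0.2465  0.168 ]
 [ 0.4016 -0.2241  0.168 ]
 [ 0.4682 -0.244   0.168 ]] [ 0.47490637 -0.23504679  0.168     ] [ 0.47552607 -0.23529896  0.168     ]
0.14554150768652638 9.821021804220596
0.1444080328800604 10.102071787132381
0.04743435337047554 95.30575272240786
0.048065810030003535 96.72137475925074
d [0.11 0.13 3.04] yaw 9.4 az 0.0023601841063781944 t 15.1 q6 0.85 tilt [-0.001  0.001 -1.   ]
```

Call:
servo_tool([
  {"dx": 0, "dy": 0, "dz": 1.5, "ax": 0, "ay": 0, "az": 0, "gripper": 0.4},
  {"dx": 0, "dy": 0, "dz": 3, "ax": 0, "ay": 0, "az": 0, "gripper": 0.4},
  {"dx": 0, "dy": 0, "dz": 3.3, "ax": 0, "ay": 0, "az": 0, "gripper": 0.4},
  {"dx": 0, "dy": 0, "dz": 3.3, "ax": 0, "ay": 0, "az": 0, "gripper": 0.4},
])

```text
time_s: 15.6
eef_pos: [0.4797, -0.2383, 0.1275]
ee_rot: [-0.0, 0.997, 0.081, -0.0]
contact_force: [-0.3, -1.1, -0.8]
grip_width: 0.533
grasp_force: 25.0
```

```bash
python3 - <<'E'
from h import *
go(.4811,-.2382,.0889,9.3)
E
```

```text
d [0.14 0.02 3.86] yaw 9.3 az 0.0005988377028174132 t 15.6 q6 0.85 tilt [-0.001  0.001 -1.   ]
```

Call:
servo_tool([
  {"dx": 0.1, "dy": 0, "dz": 1, "ax": 0, "ay": 0, "az": 0, "gripper": 0.4},
  {"dx": 0.1, "dy": 0, "dz": 1.6, "ax": 0, "ay": 0, "az": 0, "gripper": 0.4},
  {"dx": 0.1, "dy": 0, "dz": 2.1, "ax": 0, "ay": 0, "az": 0, "gripper": 0.4},
  {"dx": 0.1, "dy": 0, "dz": 2.4, "ax": 0, "ay": 0, "az": 0, "gripper": 0.4},
  {"dx": 0.1, "dy": 0, "dz": 2.4, "ax": 0, "ay": 0, "az": 0, "gripper": 0.4},
])

```text
time_s: 16.23
eef_pos: [0.4809, -0.2383, 0.1039]
ee_rot: [-0.0, 0.997, 0.081, -0.0]
contact_force: [0.6, 0.1, -0.8]
grip_width: 0.536
grasp_force: 25.0
```

```bash
python3 - <<'E'
from h import *
go(.4811,-.2382,.0889,9.3); o=ctrl.observe(); print(o['contact_force'],o['wrist_torque'],o['eef_pos'])
E
```

```text
d [ 0.03 -0.01  1.5 ] yaw 9.3 az 0.0004782828740369027 t 16.23 q6 0.85 tilt [-0.  0. -1.]
[ 0.60364878  0.10774503 -0.81325384] [-0.02034547  0.00534865  0.01502453] [ 0.48086744 -0.23832407  0.10386301]
```

No contact, so I go on down to the spring.

Call:
servo_tool([
  {"dx": 0, "dy": 0, "dz": 0.4, "ax": 0, "ay": 0, "az": 0, "gripper": 0.4},
  {"dx": 0, "dy": 0, "dz": 0.8, "ax": 0, "ay": 0, "az": 0, "gripper": 0.4},
  {"dx": 0, "dy": 0, "dz": 1.2, "ax": 0, "ay": 0, "az": 0, "gripper": 0.4},
  {"dx": 0, "dy": 0, "dz": 1.4, "ax": 0, "ay": 0, "az": 0, "gripper": 0.4},
  {"dx": 0, "dy": 0, "dz": 1.5, "ax": 0, "ay": 0, "az": 0, "gripper": 0.4},
  {"dx": 0, "dy": 0, "dz": 1.5, "ax": 0, "ay": 0, "az": 0, "gripper": 0.4},
])

```text
time_s: 16.98
eef_pos: [0.481, -0.2384, 0.0891]
ee_rot: [-0.0, 0.997, 0.081, -0.0]
contact_force: [0.7, 0.3, -0.7]
grip_width: 0.534
grasp_force: 25.0
```

```bash
python3 - <<'E'
from h import *
go(.4811,-.2382,.0889,9.3); o=ctrl.observe(); print(o['contact_force'],o['wrist_torque'],o['eef_pos'])
E
```

```text
d [ 0.01 -0.02  0.02] yaw 9.3 az 0.000478014334901269 t 16.98 q6 0.85 tilt [-0.  0. -1.]
[ 0.65271544  0.3334296  -0.68451139] [ 0.03219341 -0.00266369  0.00819653] [ 0.48101683 -0.23839341  0.08911272]
```

Call:
servo_tool([
  {"dx": 0, "dy": 0, "dz": 0.1, "ax": 0, "ay": 0, "az": 0, "gripper": 0.4},
  {"dx": 0, "dy": 0, "dz": 0.15, "ax": 0, "ay": 0, "az": 0, "gripper": 0.4},
  {"dx": 0, "dy": 0, "dz": 0.2, "ax": 0, "ay": 0, "az": 0, "gripper": 0.4},
  {"dx": 0, "dy": 0, "dz": 0.2, "ax": 0, "ay": 0, "az": 0, "gripper": 0.4},
])

```text
time_s: 17.48
eef_pos: [0.4819, -0.2388, 0.0887]
ee_rot: [0.001, 0.997, 0.081, 0.001]
contact_force: [-1.8, 2.4, 8.0]
grip_width: 0.537
grasp_force: 25.0
```

Call:
servo_tool([
  {"dx": 0, "dy": 0, "dz": 0.1, "ax": 0, "ay": 0, "az": 0, "gripper": 0.58},
  {"dx": 0, "dy": 0, "dz": 0.1, "ax": 0, "ay": 0, "az": 0, "gripper": 0.66},
  {"dx": 0, "dy": 0, "dz": 0.1, "ax": 0, "ay": 0, "az": 0, "gripper": 0.75},
  {"dx": 0, "dy": 0, "dz": 0.1, "ax": 0, "ay": 0, "az": 0, "gripper": 0.75},
  {"dx": 0, "dy": 0, "dz": -1.5, "ax": 0, "ay": 0, "az": 0, "gripper": 0.75},
  {"dx": 0, "dy": 0, "dz": -5, "ax": 0, "ay": 0, "az": 0, "gripper": 0.75},
  {"dx": 0, "dy": 0, "dz": -10, "ax": 0, "ay": 0, "az": 0, "gripper": 0.75},
  {"dx": 0, "dy": 0, "dz": -12, "ax": 0, "ay": 0, "az": 0, "gripper": 0.75},
  {"dx": 0, "dy": 0, "dz": -12, "ax": 0, "ay": 0, "az": 0, "gripper": 0.75},
])

```text
time_s: 18.6
eef_pos: [0.4821, -0.2391, 0.2093]
ee_rot: [0.001, 0.997, 0.081, 0.002]
contact_force: [0.5, 0.1, -0.4]
grip_width: 0.746
grasp_force: 0.0
```

```bash
python3 - <<'E'
from h import *
shot('side','side6.png')
a=cv2.imread('pics/side6.png')[110:230,340:500]
cv2.imwrite('pics/crop7.png',cv2.resize(a,(800,600),interpolation=cv2.INTER_CUBIC))
c,s=np.cos(.1623),np.sin(.1623)
print(((w2p('side',[[.4788+x*c-y*s,-.2385+x*s+y*c,.097] for x,y in((.075,.025),(.075,-.025),(-.075,-.025),(-.075,.025))])-[340,110]+.4)*5).round())
E
```

```text
[[195. 338.]
 [247. 296.]
 [520. 391.]
 [472. 437.]]
```

View pics/crop7.png

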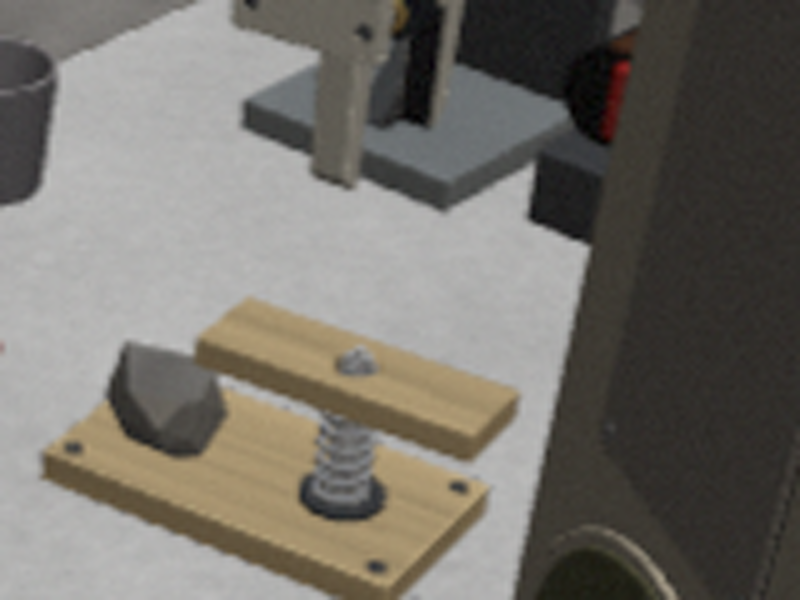

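The plate lies level on the spring, with its corners at (250,298), (518,397) and (472,440). They match the predicted pose, the post nose shows in the hole at (357,362), and the gripper is clear.

```bash
python3 -c "
from bench import ctrl
print(ctrl.hand_in())"
```

```text
the job is handed in; nothing more can be done
None
```

The spring is home on the flange without needing a twist, the plate rests level on it along the jig's base board, and the job was handed in at about 18.6 s.

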